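# Point out the cutter and the free place on the sheet

## Robot

A 7-joint arm with a two-finger parallel gripper is mounted at the origin on the work surface. World frame = base frame: x ahead of the robot, y to its left, z up, the work surface at z = 0. Lengths are in m, angles in rad, forces in N, time in s.
With the tool pointing down it reaches from about 0.4 to 0.9 m from the base axis. Payload 5.5 kg.
Tool frame: the origin (TCP) lies between the finger pads, 19 mm behind the fingertips; this is the grasp point; z points along the fingers, y is the line along which they close (so a half turn about z gives the same grasp; the last joint's range is limited). The gripper opens to 92 mm and grips with 3 to 60 N. Pads are 19 mm wide; open, the fingers measure 130 mm over their backs; the gripper's body (75 mm by 190 mm) begins 47 mm behind the grasp point.
Start: joints at [-0.879, 0.501, -0.427, 1.55, 0.221, 1.138, -0.21], TCP at [0.27, 0.591, 0.246] pointing down, gripper open.
Joint ranges: [-2.88, 2.88], [-0.31, 2.03], [-1.54, 1.56], [0.2, 2.42], [-1.41, 4.55], [0.19, 2.02], [-2.57, 2.57]. Speed limits (rad/s): [2.57, 2.57, 3.14, 3.14, 3.14, 3.14, 3.14].

## Interface

Orientations are given as a unit quaternion [w, x, y, z].
In Python, from plant import robot gives the robot as it stands.
- The arm moves only by the shell command python3 -m pendant 'ROWS'. ROWS is JSON, a list of rows, each a list of 7 numbers: the shift along the world's x, y, z in units of 500 mm (1.0 is 500 mm), then the turn, a rotation vector about the world's x, y, z in units of 360 degrees (1.0 is 360 degrees), then the opening, from -1 (shut) to 1 (fully open). A call has 1 to 10 rows; each row shifts and turns the commanded pose from where the row before left it; what a row does not reach is not made up. A row lasts 1/12 s, in which the tool goes at most 41.7 mm and 7.16 degrees, less where a joint would pass 70% of its speed; a pose out of reach is approached as far as the arm can. A call with a number of a shift or a turn outside -1 to 1 is refused whole. A call with a gripper value outside its range is refused whole. The fingers move at their own pace and stop on an object; the grip force is fixed at half the most. Time passes only in rows, so rows that do not move let the fingers close. It gives the time, the measured TCP pose, the force, the opening and the grip force at its end, in the units of the state.
- robot.get_state(): the state, without advancing time (a new reading comes with each control period).
- robot.capture(name): name is "scene" or "top" or "wrist"; returns a dict with "image" (400x640x3 uint8, blue, green, red), "mtx" (3x3 intrinsics, pixels), "position" and "attitude" of the camera in the world. Camera axes: x right, y up, looking along -z (the intrinsics and any distortion apply to the point x, -y, -z); pixel columns grow to the right and rows downward; lengths in m; the calibration is good to about 2 mm. A picture is of the moment at which its call begins. There is no depth.
- robot.hand_in(): hands the job in; it is judged then, once.
The state is a dict: "t": time; "joint_pos": joint angles; "qd": joint speeds; "tau": joint torques, N m; "tcp_pos": TCP position; "orientation": TCP orientation; "ft_force": force on the tool from outside, world axes, zero at the start; "wrist_torque": the same for the moment, N m; "opening": finger opening in m; "gripper_force": force on a finger pad.
Only numpy, scipy, OpenCV 4.12 (cv2) and the standard library are available. Lean on these libraries where they do the work, as an engineer would, in place of code of your own. Each camera call takes 0.05 s, during which the arm holds its last target. There are 200 camera calls.

## Task

Show the baking class what comes next: point straight down at the star-shaped cutter lying on the table, with the fingertips over its middle and only a few centimetres above it, and stay there for about two seconds; then point in the same way at the middle of the one empty place on the baking sheet for about two seconds, and finish while still pointing there. Touch nothing, leave everything lying where it is, and travel well up (fingertips 10 cm or more above the table), so that you never come down over another cutter or over a biscuit.

Things in the scene. Friction and masses are not known exactly. Their poses are not given: they have to be found in the camera images.
- star_cutter: Tin biscuit cutter, an upright band of bare steel 2 mm thick, with a 5 mm wide rolled upper edge, in the outline of a five-pointed star, its points 37 mm from its centre, 25 mm tall, open above and below, lying flat on the table, loose. Origin: centre of the star at table level; z up, x towards one point.
- heart_cutter: The same kind of bare steel cutter in the outline of a heart, 67 mm wide, about 60 mm long, 25 mm tall, loose on the table. Origin: near its middle, at table level. A bystander.
- crescent_cutter: The same kind of bare steel cutter in the outline of a crescent moon, about 68 mm long, 25 mm tall, loose on the table. Origin: middle of its bounding box, at table level. A bystander.
- empty_place: The one empty place on the baking sheet: a printed circle 60 mm across on the brown mat with no biscuit in it. Origin: centre of the circle, on the mat's surface, 4 mm above the table. Nothing solid stands there.
- tray: Fixed baking sheet 258 x 183 mm, mat surface 4 mm and rim 9 mm above the table, with six printed circles in three rows 78 mm apart along its x and two columns 80 mm apart along its y. Origin: centre of its underside.
- biscuit1: One of five round baked biscuits, 54 mm across, 9 mm thick, loose on the other five circles of the baking sheet, its top 13 mm above the table. Origin: centre of its underside.
- biscuit2: One of five round baked biscuits, 54 mm across, 9 mm thick, loose on the other five circles of the baking sheet, its top 13 mm above the table. Origin: centre of its underside.
- biscuit3: One of five round baked biscuits, 54 mm across, 9 mm thick, loose on the other five circles of the baking sheet, its top 13 mm above the table. Origin: centre of its underside.
- biscuit4: One of five round baked biscuits, 54 mm across, 9 mm thick, loose on the other five circles of the baking sheet, its top 13 mm above the table. Origin: centre of its underside.
- biscuit5: One of five round baked biscuits, 54 mm across, 9 mm thick, loose on the other five circles of the baking sheet, its top 13 mm above the table. Origin: centre of its underside.
Not all that is in view belongs to the job. What is shaped like the biscuit4 but green is not meant.

How it is judged:
By the outcome, as a careful person would: the job done as asked, in the order asked, and still so for the second after the job is handed in, with the robot touching nothing.
It also fails if it takes over 40 s, if anything falls off the work surface, if the arm or the gripper's body presses on something with over 40 N, if the wrist force passes 120 N, or if a joint passes its speed limit or range.

## Working session

There is one attempt and no reset: what is moved stays moved. The work goes in short steps, Python scripts to look and compute and a shell command to move; the robot and the scene stay as the last step left them, time stands still between calls to the robot, and variables do not carry over. Pictures are saved under pics/ and viewed, at most 10 in all, crops included, and the job is handed in when it is done.

```bash
mkdir -p pics
python3 - <<'E'
from plant import robot
import cv2
for n in("top","scene"):
    c=robot.capture(n);cv2.imwrite(f"pics/{n}1.png",c["image"]);print(n,c["mtx"],c["position"],c["attitude"],[k for k in c])
s=robot.get_state();print(s["t"],s["tcp_pos"],s["orientation"],s["opening"])
E
```

```text
top [[369.90408062   0.         314.80460844]
 [  0.         369.90408062 196.69860517]
 [  0.           0.           1.        ]] [ 4.23433905e-01 -7.16879383e-04  9.09081613e-01] [-0.70060418 -0.06436555  0.05228786  0.70871492] ['image', 'mtx', 'position', 'attitude']
scene [[407.42251013   0.         316.91013008]
 [  0.         407.42251013 201.07479095]
 [  0.           0.           1.        ]] [1.18221205 0.06112278 0.83202634] [0.6440467  0.21094809 0.23495455 0.6967791 ] ['image', 'mtx', 'position', 'attitude']
0.1 [0.27005066 0.5905817  0.24456749] [-2.08886076e-04  2.12734711e-01  9.77109591e-01 -8.63927206e-04] 0.0914934188183308
```

View pics/top1.png

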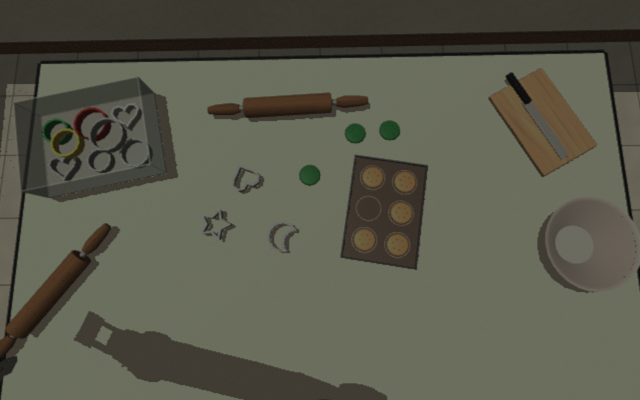

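View pics/scene1.png

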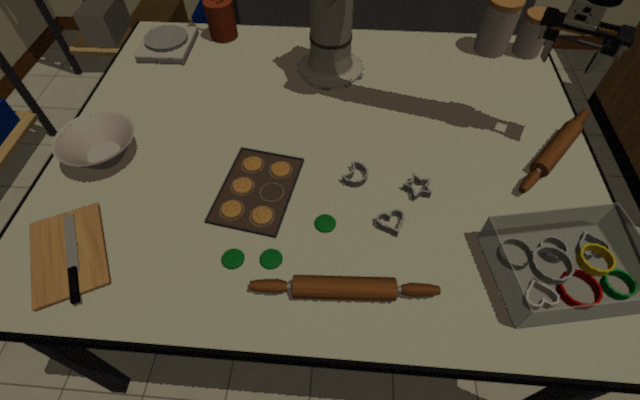

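The top view shows the star cutter at about (217,225), the heart at (248,179), the crescent at (284,237) and the empty circle at (369,208) on the sheet. The scene view agrees: star (417,187), empty circle (271,192).

```bash
cat > h.py <<'E'
import numpy as np,cv2
from scipy.spatial.transform import Rotation as R
def ray(c,uv,z):
    w,x,y,q=c["attitude"];M=c["mtx"];p=np.linalg.inv(M)@[uv[0],uv[1],1]
    d=R.from_quat([x,y,q,w]).apply([p[0],-p[1],-p[2]]);o=np.array(c["position"])
    return o+d*(z-o[2])/d[2]
E
python3 - <<'E'
from plant import robot
from h import *
t=robot.capture("top");s=robot.capture("scene")
out=[]
for c,(u,v),(eu,ev) in((t,(217,225),(369,208)),(s,(417,187),(271,192))):
    for a,b in((u,v),(eu,ev)):
        out.append(cv2.resize(c["image"][b-25:b+25,a-25:a+25],(300,300),interpolation=cv2.INTER_CUBIC))
    print("star",ray(c,(u,v),.0125),"empty",ray(c,(eu,ev),.004))
cv2.imwrite("pics/crop.png",np.vstack([np.hstack(out[:2]),np.hstack(out[2:])]))
for n,p in dict(heart=(248,179),cresc=(284,237),b1=(372,177),b2=(405,181),b3=(401,212),b4=(364,239),b5=(397,245)).items(): print(n,ray(t,p,.013).round(3))
E
```

```text
star [0.50612833 0.25309339 0.0125    ] empty [ 0.54445502 -0.11911216  0.004     ]
star [0.50713015 0.25715927 0.0125    ] empty [ 0.54485081 -0.11721463  0.004     ]
heart [0.62  0.179 0.013]
cresc [0.475 0.089 0.013]
b1 [ 0.62  -0.128  0.013]
b2 [ 0.609 -0.209  0.013]
b3 [ 0.532 -0.195  0.013]
b4 [ 0.468 -0.103  0.013]
b5 [ 0.453 -0.182  0.013]
```

View pics/crop.png

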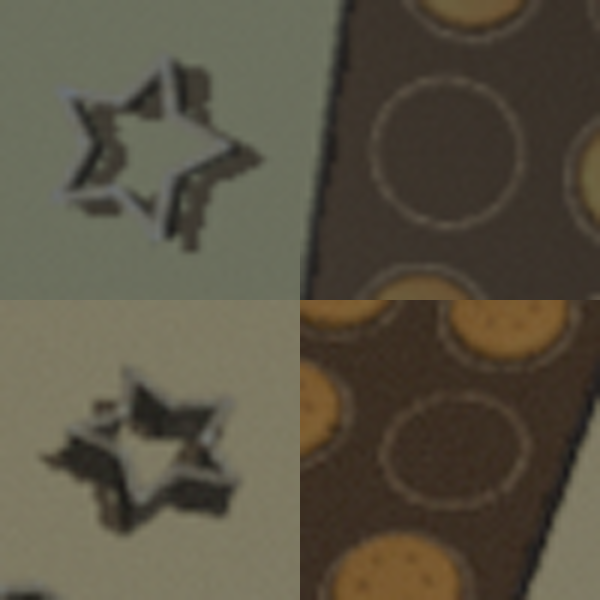

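```bash
python3 - <<'E'
from plant import robot
from h import *
t=robot.capture("top");s=robot.capture("scene")
print("star",ray(t,(214.6,224.),.025),"empty",ray(t,(368.1,207.9),.004),ray(s,(271.4,191.6),.004))
tips=np.array([(128,372),(232,402),(238,482),(140,503),(70,438)])-[0,300]
m=tips.mean(0)/6-.4+[392,162];print("star scene",ray(s,m,.025))
E
python3 -m pendant '[[0,0,0,0,0,0,-1],[0.047,-0.067,0,0,0,0,-1],[0.047,-0.067,0,0,0,0,-1],[0.047,-0.067,0,0,0,0,-1],[0.047,-0.067,0,0,0,0,-1],[0.047,-0.067,0,0,0,0,-1],[0.047,-0.067,0,0,0,0,-1],[0.047,-0.067,0,0,0,0,-1],[0.047,-0.067,0,0,0,0,-1],[0.047,-0.067,0,0,0,0,-1]]'
```

```text
star [0.50745206 0.25543752 0.025     ] empty [ 0.5447308  -0.11691045  0.004     ] [ 0.54347023 -0.11637708  0.004     ]
star scene [0.51001857 0.25850663 0.025     ]
t: 1.13
tcp_pos: [0.4827, 0.2879, 0.2459]
orientation: [0.0, 0.213, 0.977, 0.0]
ft_force: [0.4, 0.6, 0.1]
opening: 0.0296
gripper_force: 0.0
```

```bash
python3 -m pendant '[[0.025,-0.032,0,0,0,0,-1],[0.025,-0.032,0,0,0,0,-1],[0,0,0,0,0,0,-1],[0,0,-0.057,0,0,0,-1],[0,0,-0.057,0,0,0,-1],[0,0,-0.057,0,0,0,-1],[0,0,-0.057,0,0,0,-1],[0,0,-0.057,0,0,0,-1],[0,0,-0.057,0,0,0,-1],[0,0,0,0,0,0,-1]]'
python3 - <<'E'
from plant import robot
import cv2
for n in("wrist","scene"):
    c=robot.capture(n);cv2.imwrite(f"pics/{n}2.png",c["image"])
E
```

```text
t: 1.97
tcp_pos: [0.5023, 0.2565, 0.0693]
orientation: [-0.004, 0.212, 0.977, -0.003]
ft_force: [-1.1, -0.3, -1.3]
opening: 0.0003
gripper_force: 0.0
```

View pics/wrist2.png

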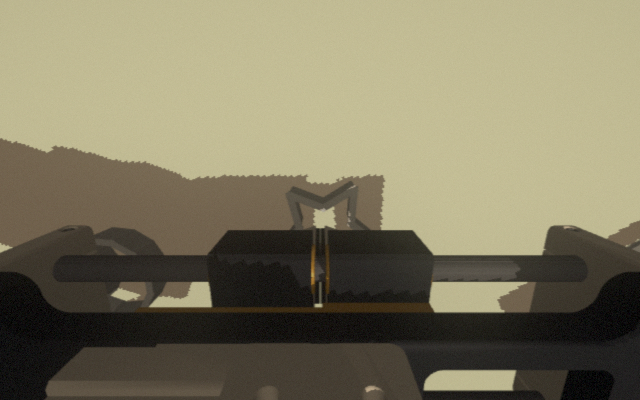

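View pics/scene2.png

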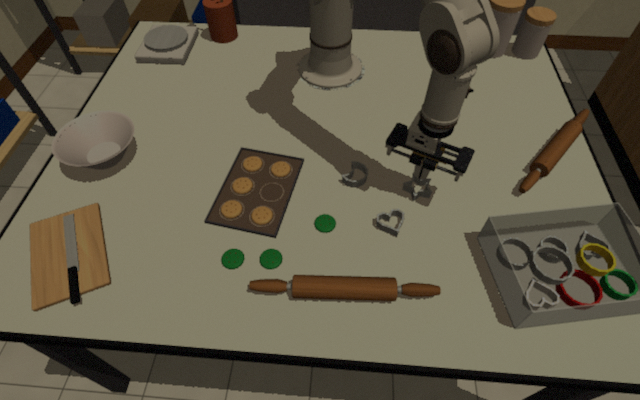

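The fingertips are shut over the star (scene about (419,192)). I'll check how well the arm has settled, correcting about 5 mm in x.

```bash
python3 -m pendant '[[0,0,0,0,0,0,-1],[0,0,0,0,0,0,-1],[0,0,0,0,0,0,-1]]'
```

```text
t: 2.32
tcp_pos: [0.5081, 0.2585, 0.0766]
orientation: [0.001, 0.213, 0.977, 0.001]
ft_force: [0.6, 0.0, -0.2]
opening: 0.0006
gripper_force: 0.0
```

```bash
for i in 1 2; do python3 -m pendant '[[0,0,0,0,0,0,-1],[0,0,0,0,0,0,-1],[0,0,0,0,0,0,-1],[0,0,0,0,0,0,-1],[0,0,0,0,0,0,-1],[0,0,0,0,0,0,-1],[0,0,0,0,0,0,-1],[0,0,0,0,0,0,-1],[0,0,0,0,0,0,-1],[0,0,0,0,0,0,-1]]'; done
python3 -m pendant '[[0,0,0,0,0,0,-1],[0,0,0,0,0,0,-1],[0,0,0.055,0,0,0,-1],[0,0,0.055,0,0,0,-1],[0,0,0.055,0,0,0,-1],[0,0,0.055,0,0,0,-1],[0,0,0,0,0,0,-1],[0,0,0,0,0,0,-1]]'
```

```text
t: 3.15
tcp_pos: [0.5067, 0.2576, 0.0745]
orientation: [-0.0, 0.213, 0.977, -0.0]
ft_force: [0.5, -0.5, 0.2]
opening: 0.0005
gripper_force: 0.0
t: 3.98
tcp_pos: [0.5067, 0.2577, 0.0745]
orientation: [-0.0, 0.213, 0.977, 0.0]
ft_force: [0.1, 0.3, -0.1]
opening: 0.0003
gripper_force: 0.0
t: 4.65
tcp_pos: [0.508, 0.2583, 0.1865]
orientation: [0.002, 0.213, 0.977, 0.001]
ft_force: [-0.4, 0.7, -0.3]
opening: -0.0001
gripper_force: 0.0
```

```bash
python3 -m pendant '[[0.0075,-0.075,0,0,0,0,-1],[0.0075,-0.075,0,0,0,0,-1],[0.0075,-0.075,0,0,0,0,-1],[0.0075,-0.075,0,0,0,0,-1],[0.0075,-0.075,0,0,0,0,-1],[0.0075,-0.075,0,0,0,0,-1],[0.0075,-0.075,0,0,0,0,-1],[0.0075,-0.075,0,0,0,0,-1],[0.0075,-0.075,0,0,0,0,-1],[0.0075,-0.075,0,0,0,0,-1]]'
python3 -m pendant '[[0,0,0,0,0,0,-1],[0,0,0,0,0,0,-1],[0,0,0,0,0,0,-1],[0,0,0,0,0,0,-1],[0,0,0,0,0,0,-1]]'
```

```text
t: 5.48
tcp_pos: [0.543, -0.1191, 0.1831]
orientation: [-0.001, 0.213, 0.977, -0.0]
ft_force: [0.7, -0.3, 0.2]
opening: 0.0003
gripper_force: 0.0
t: 5.9
tcp_pos: [0.544, -0.1152, 0.1841]
orientation: [-0.001, 0.211, 0.977, 0.0]
ft_force: [-0.1, 0.4, 1.0]
opening: 0.0002
gripper_force: 0.0
```

```bash
python3 -m pendant '[[0,-0.003,-0.04,0,0,0,-1],[0,0,-0.04,0,0,0,-1],[0,0,-0.04,0,0,0,-1],[0,0,-0.04,0,0,0,-1],[0,0,-0.04,0,0,0,-1],[0,0,-0.03,0,0,0,-1],[0,0,-0.02,0,0,0,-1],[0,0,0,0,0,0,-1],[0,0,0,0,0,0,-1],[0,0,0,0,0,0,-1]]'
python3 - <<'E'
from plant import robot
import cv2
c=robot.capture("top");cv2.imwrite("pics/top3.png",c["image"])
E
```

```text
t: 6.73
tcp_pos: [0.5451, -0.1184, 0.0604]
orientation: [0.001, 0.212, 0.977, 0.0]
ft_force: [-0.7, 0.3, 0.5]
opening: 0.0003
gripper_force: 0.0
```

View pics/top3.png

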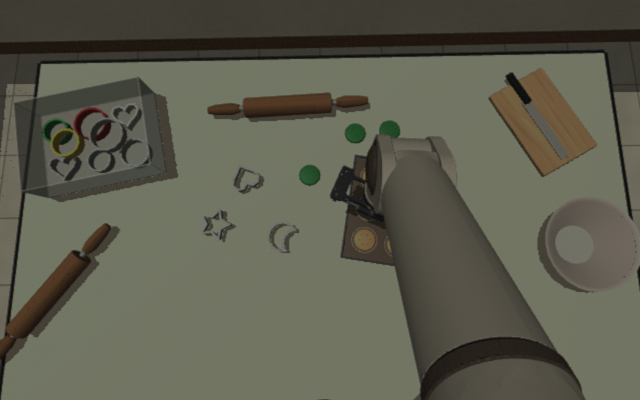

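The gripper points at the empty place, and the star at (217,225) and the other cutters haven't moved. Next I hold for about 2.3 s and hand in.

```bash
for i in 1 2 3; do python3 -m pendant '[[0,0,0,0,0,0,-1],[0,0,0,0,0,0,-1],[0,0,0,0,0,0,-1],[0,0,0,0,0,0,-1],[0,0,0,0,0,0,-1],[0,0,0,0,0,0,-1],[0,0,0,0,0,0,-1],[0,0,0,0,0,0,-1]]'|head -2; done
python3 -c "
from plant import robot
print(robot.hand_in())"
```

```text
t: 7.45
tcp_pos: [0.5442, -0.1188, 0.0595]
t: 8.12
tcp_pos: [0.5442, -0.1188, 0.0595]
t: 8.78
tcp_pos: [0.5442, -0.1188, 0.0595]
the job is handed in; nothing more can be done
None
```

The arm pointed at the star cutter and then at the empty place, about two seconds each and fingertips 3–4 cm above, and the job was handed in at 8.8 s while still pointing there; I saw no contact and no cutter moved.

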